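# Shut the bur case and swing its hasp over the staple

## Robot

A 6-joint arm with a two-finger parallel gripper is mounted at the origin on the work surface. World frame = base frame: x ahead of the robot, y to its left, z up, the work surface at z = 0. Lengths are in m, angles in degrees, forces in N, time in s.
With the tool pointing down it reaches from about 0.425 to 1.125 m from the base axis. Payload 14.9 kg.
Tool frame: the origin (TCP) lies at the very end of the fingers, on their centre line; the grasp point (between the pads) lies ctrl.grasp_offset behind it (ctrl.grasp_offset is the distance from the TCP to the grasp point, in m); z points along the fingers, y is the line along which they close (so a half turn about z gives the same grasp; the last joint's range is limited). The gripper opens to 91 mm and grips with 3 to 60 N. Pads are 32 mm wide; open, the fingers measure 118 mm over their backs; the gripper's body (76 mm by 178 mm) begins 60 mm behind the grasp point.
Start: joints at [-76.736, 21.709, 99.362, -0, 58.929, -1.908], TCP at [0.183, -0.676, 0.214] pointing down, gripper open.
Joint ranges: [-158.91, 158.91], [-42.39, 125.64], [0.06, 152.35], [-60.88, 240.88], [17.5, 164.5], [-176.32, 176.32]. Speed limits (degrees/s): [108.29, 108.29, 136.94, 180, 180, 180].

## Interface

Orientations are given as a 3x3 rotation matrix whose columns are the frame's x, y, z axes.
In Python, from cell import ctrl gives the robot as it stands.
- The arm moves only by the shell command python3 -m inch 'ROWS'. ROWS is JSON, one flat list of numbers, 5 for each row, row after row: the closure, from -1 (fully open) to 1 (shut), then the shift along the tool's x, y, z normalised to -1 to 1, where 1 is 0.2 m, then the turn about the tool's z normalised to -1 to 1, where 1 is pi rad. In form: [claw, dx, dy, dz, yaw, claw, dx, dy, dz, yaw, ...]. A call has 1 to 20 rows; each row is the pose to reach, as a shift and turn from the pose commanded when the call began, along the tool's axes at that moment, turning the shorter way round; what a row does not reach only later rows make up. A row lasts 1/8 s, in which the tool goes at most 62.5 mm and 10.7 degrees, less where a joint would pass 70% of its speed; a pose out of reach is approached as far as the arm can. A call with a number of a shift or a turn outside -1 to 1 is refused whole. A call with a gripper value outside its range is refused whole. The fingers move at their own pace and stop on an object; the grip force is fixed at half the most. Time passes only in rows, so rows that repeat a pose let the fingers close. It gives the time, the measured TCP pose, the force, the opening and the grip force at its end, in the units of the state.
- ctrl.read_state(): the state, without advancing time (a new reading comes with each control period).
- ctrl.camera(name): name is "scene" or "side" or "wrist"; returns a dict with "image" (384x512x3 uint8, red, green, blue), "fx", "fy", "cx", "cy" (pixels), "R" (3x3) and "t" (3): a world point X has camera coordinates R X + t. Camera axes: x right, y down, z forward; pixel columns grow to the right and rows downward; lengths in m; the calibration is good to about 2 mm. A picture is of the moment at which its call begins. There is no depth.
- ctrl.job_done(): hands the job in; it is judged then, once.
Trained networks look in a picture, given as the dict that the camera call returned (one of the last four; its "shot" number tells which), for a name from the list of things; names that differ only in an ending like _2 or _b are one class to them, and where a whole thing is asked for, a point or a joint stands for the part that bears it (a point fixed in the world has none). Each returns a list of dicts, best first, with "p" (0 to 1); they miss things now and then, are a little off and sometimes report something else, mostly with a low value. They report only what shows in the picture. A call takes as long as a camera call.
- ctrl.find_in(target, picture): "extent" ([left, top, right, bottom] in pixels, round what is visible of it).
The state is a dict: "clock": time; "q": joint angles; "qd": joint speeds; "effort": joint torques, N m; "tool_pos": TCP position; "ee_rot": TCP orientation; "force": force on the tool from outside, world axes, zero at the start; "ft_torque": the same for the moment, N m; "grip_width": finger opening in m; "gripper_force": force on a finger pad.
Only numpy, scipy, OpenCV 4.12 (cv2) and the standard library are available. Lean on these libraries where they do the work, as an engineer would, in place of code of your own. Each camera call takes 0.05 s, during which the arm holds its last target. There are 200 camera calls.

## Task

The jeweller's wooden bur case stands open. Shut its lid fully, keeping the hasp up and clear of the staple meanwhile, and only then swing the hasp on the lid's front edge forward and down until it lies fully home against the case's front, over the staple, with the lid still shut. Leave the jar, pliers, brush and sharpening stone around the case where they are.

Things in the scene. Friction and masses are not known exactly. Their poses are not given: they have to be found in the camera images.
- case: Wooden bur case, screwed to the bench: open-topped box 160 mm deep (its x) x 260 mm wide (its y) x 85 mm high, walls 8 mm. Origin: centre of its underside, on the bench. Its front (with the staple) faces its own -x, roughly towards the robot. Lid hinge axis: along the case's y through case (+80, any, 87) mm.
- lid (a joint): Angle of the case's lid about the hinge along its rear top edge, rad: 0 = fully shut, grows as the front edge rises (1.57 = upright). Lid 160 x 260 mm, outer face 25 mm beyond the hinge axis, so its top is 112 mm above the bench when shut. Stiff hinge: the lid stays where it is left and needs about 3 to 5 N at the front edge.
- hasp (a joint): Angle of the steel hasp about its hinge on the lid's front edge, relative to the lid, rad: 0 = hanging flat down the case's front, its slot over the staple; 1.57 = sticking straight out forwards from the shut lid; 3.14 = standing straight up from the shut lid; more = leaning back over the lid. Slightly stiff (about 1 N at the middle): it stays where it is left.
- hasp_hinge (a point): Middle of the hasp's hinge axis (along the case's y): case (-85, 0, 104) mm when the lid is shut, 165 mm forward and 17 mm outward of the lid's hinge axis at any lid angle. The hasp: steel plate 36 mm wide, 4 mm thick, 81 mm long, slot 16 x 25 mm (39 to 64 mm from the hinge), round lip at its free end. When it hangs at 0 its outer face is 5 mm in front of the axis.
- hasp_tip (a point): Middle of the hasp's free end, 81 mm from its hinge axis.
- lid_front (a point): Middle of the lid's front edge, on its outer (upper) face.
- staple_tip (a point): Foremost point of the staple (the catch): a steel loop 17 mm high and 5 mm thick, sticking 21 mm out of the middle of the case's front, 52 mm above the bench.
- jar_near: Open glass jar, 66 mm across, 85 mm high, beside the case; origin under its centre. Bystander.
- pliers: Pliers with black handles, 155 mm long, 12 mm high, lying beside the case; origin between the handles, at bench height. Bystander.
- brush: Brush 150 mm long, lying in front of the case to one side. Bystander.
- oilstone: Dark sharpening stone 50 x 150 x 22 mm lying in front of the case to one side; origin under its centre. Bystander.

How it is judged:
By the outcome, as a careful person would: the job done as asked, in the order asked, and still so for the second after the job is handed in, with the robot touching nothing.
It also fails if it takes over 43 s, if anything falls off the work surface, if the arm or the gripper's body presses on something with over 40 N, if the wrist force passes 120 N, or if a joint passes its speed limit or range.

## Working session

There is one attempt and no reset: what is moved stays moved. The work goes in short steps, Python scripts to look and compute and a shell command to move; the robot and the scene stay as the last step left them, time stands still between calls to the robot, and variables do not carry over. Pictures are saved under pics/ and viewed, at most 10 in all, crops included, and the job is handed in when it is done.

```bash
mkdir -p pics; ls; cat > h.py <<'E'
from cell import ctrl
import cv2, numpy as np
def shot(n,f=None):
    c=ctrl.camera(n)
    if f: cv2.imwrite(f'pics/{f}.png',c['image'][:,:,::-1])
    return c
def proj(c,X):
    X=np.atleast_2d(X); p=X@np.array(c['R']).T+np.array(c['t'])
    return np.c_[c['fx']*p[:,0]/p[:,2]+c['cx'],c['fy']*p[:,1]/p[:,2]+c['cy']]
E
python3 - <<'E'
from h import *
ims=[]
for n in ['scene','side']:
    c=shot(n); ims.append(c['image'][:,:,::-1])
    R=np.array(c['R']); print(n,'campos',(-R.T@np.array(c['t'])).round(3),'fwd',R[2].round(2),c['fx'])
    for t in ['case','lid','hasp','hasp_hinge','hasp_tip','lid_front','staple_tip','jar_near','pliers','brush','oilstone']:
        r=ctrl.find_in(t,c); print(t,[(np.round(d['extent']).astype(int).tolist(),round(d['p'],2)) for d in r[:2]])
    cv2.imwrite(f'pics/{n}0.png',cv2.resize(ims[-1],(800,600),interpolation=cv2.INTER_CUBIC))
E
```

```text
pics
scene campos [0.196 0.599 0.825] fwd [ 0.36 -0.54 -0.76] 450.4570853963032
case [([175, 118, 314, 268], 0.56)]
lid [([172, 117, 304, 206], 0.8), ([288, 158, 327, 187], 0.57)]
hasp [([238, 120, 267, 162], 0.89)]
hasp_hinge [([244, 117, 266, 160], 0.87)]
hasp_tip [([239, 120, 266, 163], 0.84)]
lid_front [([175, 118, 304, 208], 0.76), ([281, 153, 325, 186], 0.73)]
staple_tip [([172, 119, 316, 272], 0.98)]
jar_near [([162, 233, 193, 276], 0.8)]
pliers [([174, 117, 316, 269], 0.61), ([318, 182, 364, 234], 0.21)]
brush [([239, 259, 300, 312], 0.62)]
oilstone [([317, 179, 363, 236], 0.75)]
side campos [0.181 0.818 0.828] fwd [ 0.33 -0.67 -0.67] 441.3119548780698
case [([182, 124, 298, 256], 0.71)]
lid [([180, 122, 294, 203], 0.56)]
hasp [([243, 127, 262, 163], 0.7)]
hasp_hinge [([242, 126, 263, 160], 0.7)]
hasp_tip [([243, 125, 260, 160], 0.8)]
lid_front [([182, 124, 287, 205], 0.69)]
staple_tip [([180, 124, 300, 257], 0.89), ([244, 127, 259, 161], 0.38)]
jar_near [([177, 224, 204, 267], 0.77)]
pliers [([297, 177, 307, 188], 0.38)]
brush [([240, 246, 295, 290], 0.63)]
oilstone [([303, 179, 339, 224], 0.91), ([179, 126, 301, 258], 0.5)]
```

View pics/scene0.png

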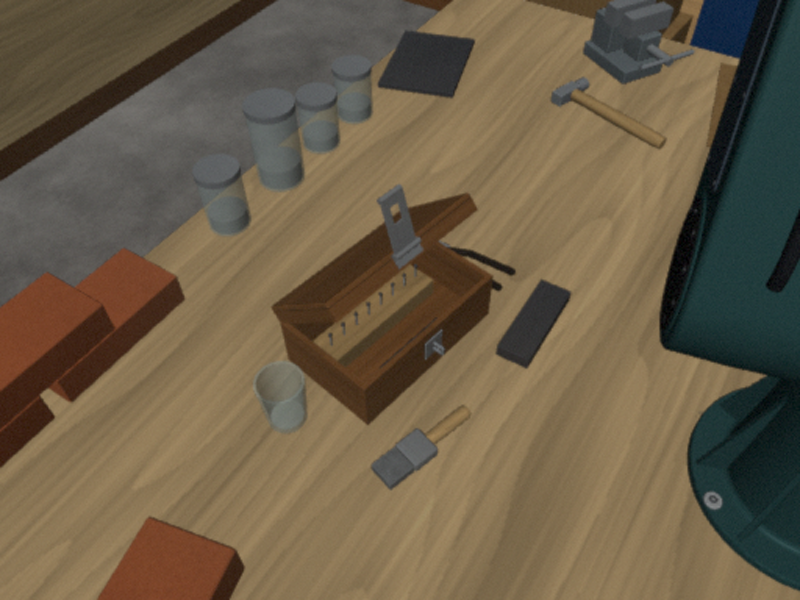

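View pics/side0.png

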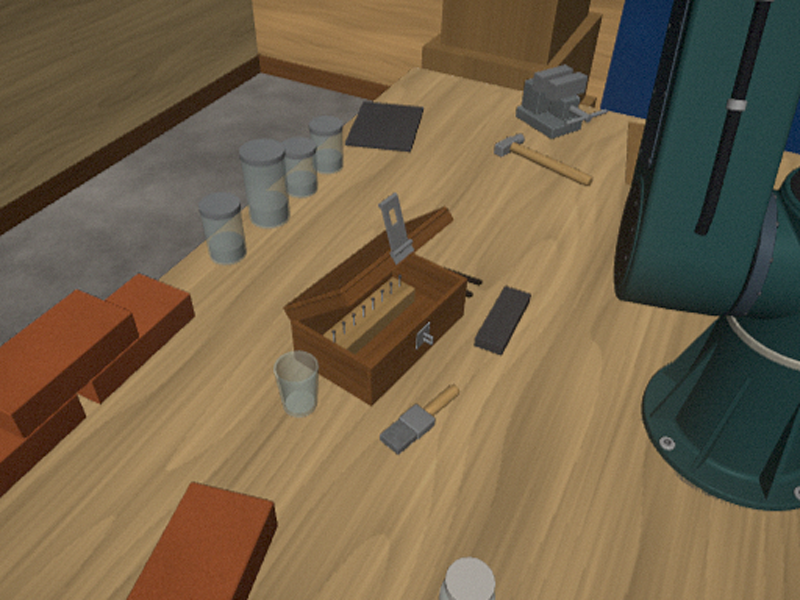

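The case is left of centre. The staple is at scene (441,350) and side (433,342), and the hasp stands up from the lid with its tip near scene (392,188). I'll fit the model to the corners and check it on an enlarged overlay.

```bash
cat > fit.py <<'E'
from h import *
from scipy.optimize import least_squares
def case2w(p,P):
    P=np.atleast_2d(P)/1000.; c,s=np.cos(p[2]),np.sin(p[2])
    return np.c_[p[0]+c*P[:,0]-s*P[:,1],p[1]+s*P[:,0]+c*P[:,1],P[:,2]]
def lidp(a,u,v,y): # u forward of hinge, v outward
    return [80-u*np.cos(a)+v*np.sin(a)*1, y, 87+u*np.sin(a)+v*np.cos(a)]
def haspp(a,h,r,y=0,off=0):
    # hasp dir relative to shut lid: angle 0 -> down, 90 -> forward
    u=165+r*np.sin(h)+off*np.cos(h); v=17-r*np.cos(h)+off*np.sin(h)
    return lidp(a,u,v,y)
def segs(a,h):
    S=[]
    for z in (0,85):
        q=[[-80,-130,z],[-80,130,z],[80,130,z],[80,-130,z]]
        S+=[(q[i],q[(i+1)%4]) for i in range(4)]
    S.append(([-80,130,0],[-80,130,85]));S.append(([80,130,0],[80,130,85]));S.append(([-80,-130,0],[-80,-130,85]))
    q=[lidp(a,u,v,y) for u,v,y in [(0,25,-130),(160,25,-130),(160,25,130),(0,25,130)]]
    S+=[(q[i],q[(i+1)%4]) for i in range(4)]
    q2=[lidp(a,160,-2,y) for y in (-130,130)]; S+=[(q2[0],q2[1]),(q2[0],q[1]),(q2[1],q[2]),(q2[1],lidp(a,0,-2,130))]
    for y in(-18,18): S.append((haspp(a,h,0,y),haspp(a,h,81,y)))
    S.append((haspp(a,h,81,-18),haspp(a,h,81,18)))
    S.append(([-80,0,52],[-101,0,52]))
    return S
def overlay(c,p,a,h,f,box,k):
    im=cv2.resize(c['image'][:,:,::-1],None,fx=k,fy=k,interpolation=cv2.INTER_CUBIC)
    raw=im.copy()
    for A,B in segs(a,h):
        q=proj(c,case2w(p,[A,B]))*k
        cv2.line(im,*[tuple(int(v) for v in x) for x in q],(0,255,0),1)
    l,t,r,b=[int(v*k) for v in box]
    out=np.hstack([raw[t:b,l:r],im[t:b,l:r]])
    return out
E
python3 - <<'E'
from fit import *
cs=[shot('scene'),shot('side')]; k=1.5625
pts=[([-80,130,85],(367,388),(372,372)),([-80,130,0],(368,422),(373,402)),([-80,-130,85],(491,280),(466,285)),([-80,-130,0],(490,308),(465,308)),([80,130,0],(290,362),(295,350)),([-101,0,52],(441,350),(433,342))]
def res(x,full=False):
    r=[]
    for i,c in enumerate(cs):
        P=case2w(x,[q[0] for q in pts]); r.append(proj(c,P)*k-np.array([q[1+i] for q in pts]))
        P=case2w(x,[haspp(x[3],x[4],4),haspp(x[3],x[4],81)]); r.append(proj(c,P)*k-np.array([[(405,258),(391,188)],[(402,256),(390,198)]][i]))
    return np.concatenate(r).ravel()
best=min((least_squares(res,[.65,0,0,a,h],loss='soft_l1') for a in(.4,.8,1.2) for h in(2.2,3.0,4)),key=lambda s:s.cost)
print(best.x.round(4),best.cost,best.fun.reshape(-1,2).round(1).tolist())
x=best.x; o=[overlay(c,x,x[3],x[4],'',b,2.6) for c,b in zip(cs,[(165,110,318,225+50),(175,115,305,265)])]
w=max(i.shape[1] for i in o); o=[cv2.copyMakeBorder(i,0,0,0,w-i.shape[1],0) for i in o]
im=np.vstack(o); s=min(800/im.shape[1],600/im.shape[0],1); cv2.imwrite('pics/ov1.png',cv2.resize(im,None,fx=s,fy=s)); print(im.shape)
E
```

```text
[ 0.5634  0.0774 -0.1648  0.6699  2.8219] 75.14024667613737 [[-2.1, 0.4], [0.1, 1.6], [0.9, -6.4], [-2.8, 3.6], [-1.7, -3.1], [2.8, 0.4], [3.3, -9.9], [0.2, 5.9], [0.2, -6.3], [-0.6, 1.3], [0.8, -10.1], [-2.5, 3.8], [0.0, 7.1], [-0.1, -4.4], [1.1, -10.8], [-0.6, -0.1]]
(819, 794, 3)
```

View pics/ov1.png

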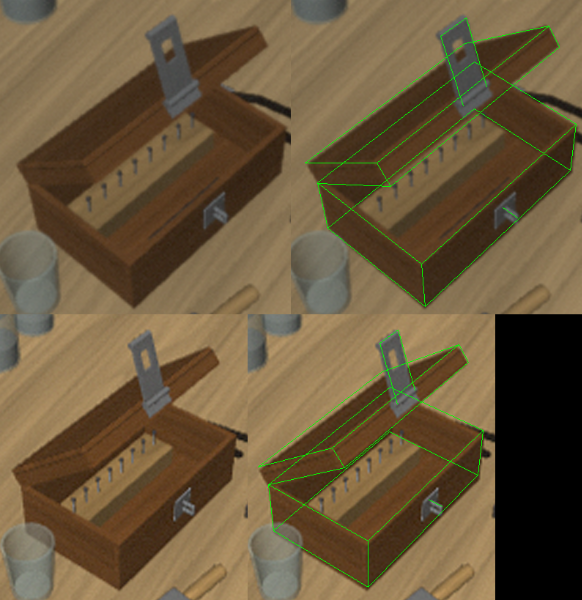

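The overlay fits both views. The case is at about (0.563, 0.077) with yaw −9.4°, the lid at about 0.67 rad and the hasp at about 2.8 rad. Next I'll work out targets in tool axes.

```bash
cat > go.py <<'E'
from fit import *
p=[.5634,.0774,-.1648]
def st():
    s=ctrl.read_state(); R=np.array(s['ee_rot']); T=np.array(s['tool_pos']); c,sn=np.cos(p[2]),np.sin(p[2])
    C=np.array([[c,-sn,0],[sn,c,0],[0,0,1]])
    print('t',round(s['clock'],2),'case xyz mm',((C.T@(T-[p[0],p[1],0]))*1000).round(1),'F',(C.T@np.array(s['force'])).round(1),'q',np.round(s['q'],0),'R(case)',(C.T@R).round(2).tolist())
    return s,R,T,C
def rel(*targets):
    s,R,T,C=st()
    for t in targets:
        W=case2w(p,t)[0]; print(t,'row',(R.T@(W-T)/0.2).round(3),'rad',np.hypot(*W[:2]).round(3))
    B=C.T@R; print('yaw to make tool y along case +-x:',[round(np.arctan2(*( (B.T@np.array([k,0,0]))[[0,1]]*[-1,1]))/np.pi,3) for k in(1,-1)])
E
python3 -c "
from go import *
print(ctrl.grasp_offset)
rel([-10,-75,300],[-10,-75,230])"
```

```text
0.0188
t 1.3 case xyz mm [-251.5 -805.2  213.9] F [-0.1 -0.5 -0.2] q [-77.  22.  99.  -0.  59.  -2.] R(case) [[0.91, 0.42, -0.0], [0.42, -0.91, 0.0], [-0.0, -0.0, -1.0]]
[-10, -75, 300] row [ 2.618 -2.816 -0.43 ] rad 0.541
[-10, -75, 230] row [ 2.618 -2.816 -0.08 ] rad 0.541
yaw to make tool y along case +-x: [np.float64(-0.363), np.float64(0.637)]
```

```bash
python3 -m inch '[1,0.87,-0.94,-0.43,0,1,0.87,-0.94,-0.43,0,1,0.87,-0.94,-0.43,0,1,0.87,-0.94,-0.43,0,1,0.87,-0.94,-0.43,0,1,0.87,-0.94,-0.43,0]' | cut -c1-400; python3 -m inch '[1,0.87,-0.94,0,0,1,0.87,-0.94,0,0,1,0.87,-0.94,0,0,1,0.87,-0.94,0,0,1,0.87,-0.94,0,0,1,0.87,-0.94,0,0]' | cut -c1-400;  python3 -c "
from go import *
rel([-10,-75,300],[-10,-75,230])"
```

```text
clock: 2.05
tool_pos: [0.3024, -0.4484, 0.3005]
ee_rot: [[0.965, 0.263, 0.001], [0.263, -0.965, -0.001], [0.0, 0.001, -1.0]]
force: [0.4, -0.7, 0.0]
grip_width: 0.0341
gripper_force: 0.0
clock: 2.8
tool_pos: [0.4207, -0.2224, 0.2995]
ee_rot: [[0.965, 0.262, -0.001], [0.262, -0.965, 0.0], [-0.001, -0.0, -1.0]]
force: [-0.1, -0.3, -0.8]
grip_width: 0.0002
gripper_force: 0.0
t 2.8 case xyz mm [ -91.6 -319.2  299.5] F [-0.1 -0.3 -0.8] q [-31.  -5. 121.  -0.  64.  44.] R(case) [[0.91, 0.42, -0.0], [0.42, -0.91, -0.0], [-0.0, -0.0, -1.0]]
[-10, -75, 300] row [ 0.88  -0.94  -0.003] rad 0.541
[-10, -75, 230] row [ 0.88  -0.94   0.347] rad 0.541
yaw to make tool y along case +-x: [np.float64(-0.363), np.float64(0.637)]
```

```bash
python3 -m inch '[1,0.88,-0.94,0,-0.363,1,0.88,-0.94,0,-0.363,1,0.88,-0.94,0,-0.363,1,0.88,-0.94,0,-0.363,1,0.88,-0.94,0,-0.363,1,0.88,-0.94,0,-0.363,1,0.88,-0.94,0,-0.363,1,0.88,-0.94,0,-0.363]' | head -2;  python3 -c "
from go import *
rel([-10,-75,300],[-10,-75,210])
o=[]
for n,b in (('scene',(150,90,340,290)),('wrist',None)):
    c=shot(n)
    print(n,ctrl.find_in('hasp',c)[:1])
    o.append(cv2.resize(c['image'][:,:,::-1],(400,300)) if b is None else overlay(c,p,.67,2.82,'',b,2)[:,:380])
h=max(i.shape[0] for i in o); cv2.imwrite('pics/s2.png',np.hstack([cv2.copyMakeBorder(i,0,h-i.shape[0],0,0,0) for i in o]))"
```

```text
clock: 3.8
tool_pos: [0.5414, 0.0045, 0.2997]
t 3.8 case xyz mm [ -9.7 -75.5 299.7] F [-0.1  0.6  0.7] q [ -2.   2. 114.  -0.  64.   8.] R(case) [[0.01, 1.0, -0.0], [1.0, -0.01, -0.0], [-0.0, -0.0, -1.0]]
[-10, -75, 300] row [ 0.002 -0.001 -0.001] rad 0.541
[-10, -75, 210] row [ 0.002 -0.001  0.449] rad 0.541
yaw to make tool y along case +-x: [np.float64(-0.002), np.float64(0.998)]
scene [{'extent': [241.9, 120.9, 267.1, 161.7], 'p': 0.75}]
wrist [{'extent': [225.8, 72.1, 266.9, 133.4], 'p': 0.97}]
```

View pics/s2.png

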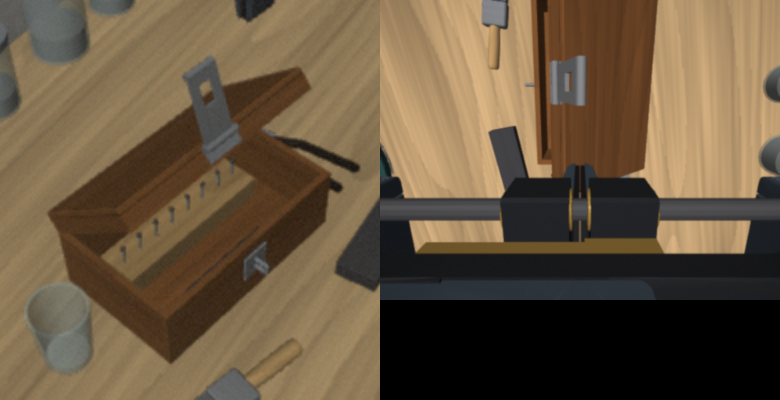

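The gripper is over the right part of the lid, clear of the hasp, which stands at wrist (570,80). Now I'll lower it to shut the lid.

```bash
python3 -m inch '[1,0,0,0.25,0,1,0,0,0.42,0,1,0,0,0.5,0,1,0,0,0.56,0,1,0,0,0.62,0,1,0,0,0.68,0,1,0,0,0.74,0]' ;  python3 -c "
from go import *
rel([-10,-75,120],[-10,-75,112],[-10,-75,110])"
```

```text
clock: 4.88
tool_pos: [0.5415, 0.0059, 0.1515]
ee_rot: [[0.165, 0.986, 0.0], [0.986, -0.165, 0.0], [0.0, 0.0, -1.0]]
force: [-1.6, 0.1, 3.2]
grip_width: 0.0007
gripper_force: 1.2
t 4.88 case xyz mm [ -9.9 -74.2 151.5] F [-1.6 -0.2  3.2] q [ -2.  13. 119.   0.  48.   8.] R(case) [[0.0, 1.0, 0.0], [1.0, -0.0, 0.0], [0.0, 0.0, -1.0]]
[-10, -75, 120] row [-0.004 -0.001  0.157] rad 0.541
[-10, -75, 112] row [-0.004 -0.001  0.197] rad 0.541
[-10, -75, 110] row [-0.004 -0.001  0.207] rad 0.541
yaw to make tool y along case +-x: [np.float64(-0.0), np.float64(1.0)]
```

```bash
python3 -m inch '[1,0,0,0.05,0,1,0,0,0.1,0,1,0,0,0.14,0,1,0,0,0.17,0,1,0,0,0.185,0,1,0,0,0.195,0,1,0,0,0.2,0,1,0,0,0.2,0]' | sed -n '2p;4p';  python3 -m inch '[1,0,0,0.01,0,1,0,0,0.01,0]' | sed -n '2p;4p'
```

```text
tool_pos: [0.5413, 0.0059, 0.1122]
force: [-2.4, 1.0, 5.3]
tool_pos: [0.5415, 0.0058, 0.1119]
force: [-17.7, -0.1, 40.1]
```

```bash
python3 -m inch '[1,0,0,-0.1,0,1,0,0,-0.3,0,1,0,0,-0.3,0]' | sed -n '2p;4p';  python3 -c "
from go import *
rel([-40,0,175],[-45,0,140])
o=[]
for n,b in (('scene',(150,90,340,290)),('wrist',None)):
    c=shot(n)
    print(n,ctrl.find_in('hasp',c)[:1])
    o.append(cv2.resize(c['image'][:,:,::-1],(400,300)) if b is None else overlay(c,p,.0,2.82,'',b,2)[:,380:])
h=max(i.shape[0] for i in o); cv2.imwrite('pics/s3.png',np.hstack([cv2.copyMakeBorder(i,0,h-i.shape[0],0,0,0) for i in o]))"
```

```text
tool_pos: [0.5432, 0.0058, 0.1727]
force: [0.3, 0.1, 0.1]
t 6.5 case xyz mm [ -8.1 -73.9 172.7] F [0.2 0.2 0.1] q [ -2.  11. 119.  -0.  50.   8.] R(case) [[0.0, 1.0, 0.01], [1.0, -0.0, 0.0], [0.0, 0.01, -1.0]]
[-40, 0, 175] row [ 0.37  -0.16  -0.012] rad 0.531
[-45, 0, 140] row [ 0.369 -0.185  0.163] rad 0.526
yaw to make tool y along case +-x: [np.float64(-0.0), np.float64(1.0)]
scene [{'extent': [176.1, 137.2, 312.3, 270.0], 'p': 0.68}]
wrist [{'extent': [45.5, 61.7, 157.6, 141.7], 'p': 0.68}]
```

View pics/s3.png

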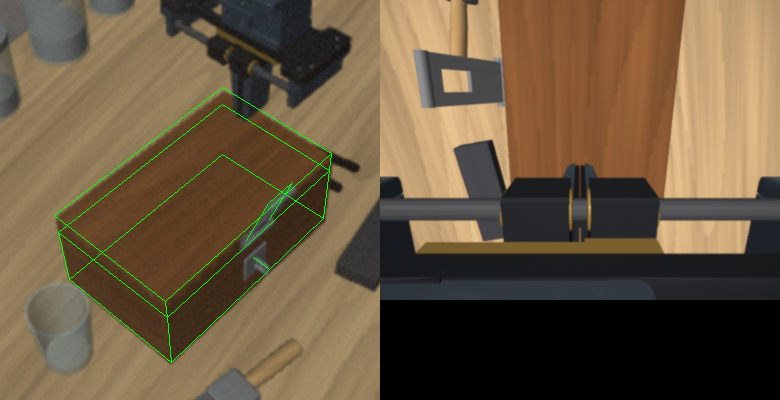

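```bash
python3 -c "
from go import *
c=shot('wrist')
for h in (1.8,2,2.2,2.4,2.6,2.82): print(h,proj(c,case2w(p,[haspp(0,h,0),haspp(0,h,81,-18),haspp(0,h,81,18)])).round(0).tolist())"
```

```text
1.8 [[154.0, 109.0], [36.0, 136.0], [26.0, 82.0]]
2 [[154.0, 109.0], [28.0, 138.0], [16.0, 79.0]]
2.2 [[154.0, 109.0], [24.0, 139.0], [12.0, 76.0]]
2.4 [[154.0, 109.0], [28.0, 141.0], [15.0, 74.0]]
2.6 [[154.0, 109.0], [39.0, 143.0], [26.0, 72.0]]
2.82 [[154.0, 109.0], [60.0, 144.0], [48.0, 69.0]]
```

```bash
python3 -m inch '[1,0.37,-0.1,0,0,1,0.37,-0.21,0,0,1,0.37,-0.21,0,0,1,0.37,-0.21,0.16,0,1,0.37,-0.21,0.16,0]' | sed -n '2p;4p';  python3 -c "
from go import *
rel([-85,0,140],[-105,0,135],[-120,0,125],[-130,0,112],[-130,0,100],[-128,0,85],[-124,0,70],[-110,0,69],[-102,0,69])"
```

```text
tool_pos: [0.511, 0.0851, 0.136]
force: [-0.5, 0.1, 0.3]
t 7.38 case xyz mm [-52.9  -1.  136. ] F [-0.5  0.   0.3] q [  7.  12. 122.  -0.  46.  16.] R(case) [[0.0, 1.0, -0.0], [1.0, -0.0, -0.0], [-0.0, -0.0, -1.0]]
[-85, 0, 140] row [ 0.005 -0.16  -0.019] rad 0.488
[-105, 0, 135] row [ 0.005 -0.26   0.006] rad 0.469
[-120, 0, 125] row [ 0.005 -0.335  0.056] rad 0.455
[-130, 0, 112] row [ 0.005 -0.385  0.122] rad 0.446
[-130, 0, 100] row [ 0.005 -0.385  0.182] rad 0.446
[-128, 0, 85] row [ 0.005 -0.374  0.257] rad 0.448
[-124, 0, 70] row [ 0.005 -0.354  0.332] rad 0.452
[-110, 0, 69] row [ 0.005 -0.284  0.336] rad 0.465
[-102, 0, 69] row [ 0.005 -0.244  0.336] rad 0.472
yaw to make tool y along case +-x: [np.float64(-0.0), np.float64(1.0)]
```

```bash
python3 -m inch '[1,0,-0.08,0,0,1,0,-0.14,0,0,1,0,-0.18,0,0,1,0,-0.22,0,0,1,0,-0.26,0.005,0,1,0,-0.3,0.03,0,1,0,-0.335,0.055,0,1,0,-0.36,0.09,0,1,0,-0.385,0.12,0,1,0,-0.385,0.15,0,1,0,-0.385,0.18,0]' | sed -n '2p;4p';  python3 -c "
from go import *
rel([-130,0,100],[-128,0,85],[-124,0,70],[-110,0,69],[-102,0,69])
o=[]
for n,b in (('scene',(150,90,340,290)),('side',(160,90,350,290))):
    c=shot(n)
    print(n,ctrl.find_in('hasp',c)[:1])
    o.append(overlay(c,p,.0,1.5,'',b,2)[:,:380])
cv2.imwrite('pics/s4.png',np.hstack(o))"
```

```text
tool_pos: [0.4362, 0.0985, 0.1015]
force: [-0.4, 0.4, 0.4]
t 8.75 case xyz mm [-1.289e+02 -1.000e-01  1.015e+02] F [-0.5  0.4  0.4] q [ 10.  10. 131.   0.  40.  19.] R(case) [[0.0, 1.0, -0.0], [1.0, -0.0, -0.0], [-0.0, -0.0, -1.0]]
[-130, 0, 100] row [ 0.    -0.005  0.007] rad 0.446
[-128, 0, 85] row [0.    0.005 0.082] rad 0.448
[-124, 0, 70] row [0.    0.025 0.157] rad 0.452
[-110, 0, 69] row [0.001 0.095 0.162] rad 0.465
[-102, 0, 69] row [0.001 0.135 0.162] rad 0.472
yaw to make tool y along case +-x: [np.float64(-0.0), np.float64(1.0)]
scene [{'extent': [274.5, 202.9, 315.7, 234.8], 'p': 0.7}]
side [{'extent': [270.4, 199.1, 302.3, 223.5], 'p': 0.86}]
```

View pics/s4.png

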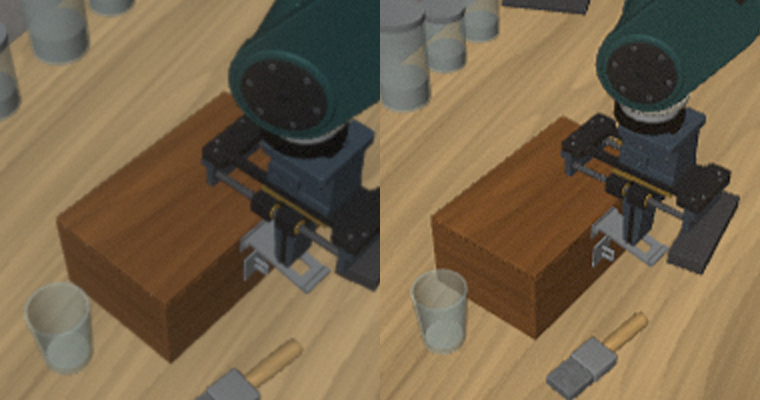

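The lid is shut. The hasp sticks out at about horizontal, scene crop (295,265), with the fingers on top of it, so I'll continue down and in.

```bash
python3 -m inch '[1,0,0,0.04,0,1,0,0.005,0.08,0,1,0,0.015,0.12,0,1,0,0.025,0.16,0,1,0,0.06,0.16,0,1,0,0.09,0.16,0,1,0,0.11,0.16,0,1,0,0.12,0.16,0,1,0,0.125,0.16,0]' | sed -n '2p;4p';  python3 -c "
from go import *
rel([-102,0,69])
"
```

```text
tool_pos: [0.4608, 0.0943, 0.07]
force: [-1.4, -0.5, -0.3]
t 10.07 case xyz mm [-1.04e+02 -1.00e-01  7.00e+01] F [-1.3 -0.7 -0.3] q [  9.  15. 128.   0.  36.  18.] R(case) [[0.0, 1.0, -0.0], [1.0, -0.0, -0.0], [-0.0, -0.0, -1.0]]
[-102, 0, 69] row [0.001 0.01  0.005] rad 0.472
yaw to make tool y along case +-x: [np.float64(-0.0), np.float64(1.0)]
```

Now press gently home.

```bash
python3 -m inch '[1,0,0.01,0,0,1,0,0.02,0,0,1,0,0.02,0,0]' | sed -n '2p;4p'; python3 -m inch '[1,0,0.01,0,0,1,0,0.02,0,0,1,0,0.02,0,0]' | sed -n '2p;4p'
```

```text
tool_pos: [0.4629, 0.0938, 0.0694]
force: [-10.8, 6.2, 3.6]
tool_pos: [0.463, 0.0936, 0.069]
force: [-37.0, 17.6, 29.3]
```

```bash
python3 -m inch '[1,0,-0.04,0,0,1,0,-0.1,0,0,1,0,-0.14,0,0,1,0,-0.14,0,0,1,0,-0.14,-0.3,0,1,0,-0.14,-0.6,0,1,0,-0.14,-0.9,0,1,0,-0.14,-0.9,0]' | sed -n '2p;4p';  python3 -c "
from go import *
st()
o=[]
for n,b in (('scene',(150,90,340,290)),('side',(160,90,350,290))):
    c=shot(n)
    print(n,ctrl.find_in('hasp',c)[:1])
    for h in (0,.15,.3): print(h,proj(c,case2w(p,[haspp(0,h,81,-18,5),haspp(0,h,81,18,5)])).round(1).tolist())
    o.append(overlay(c,p,.0,0,'',b,2)[:,:380])
cv2.imwrite('pics/s5.png',np.hstack(o))"
```

```text
tool_pos: [0.4438, 0.098, 0.2547]
force: [0.2, 1.0, -0.4]
t 11.82 case xyz mm [-121.4    0.7  254.7] F [ 0.   1.  -0.4] q [ 10.  -5. 126.  -0.  59.  19.] R(case) [[0.0, 1.0, 0.01], [1.0, -0.0, 0.0], [0.0, 0.01, -1.0]]
scene [{'extent': [238.5, 256.7, 300.8, 313.1], 'p': 0.68}]
0 [[285.0, 224.5], [274.3, 234.5]]
0.15 [[289.3, 227.0], [278.6, 237.1]]
0.3 [[293.5, 229.0], [282.8, 239.2]]
side [{'extent': [265.1, 202.2, 277.9, 229.5], 'p': 0.53}]
0 [[276.8, 218.3], [268.8, 226.4]]
0.15 [[280.7, 219.9], [272.8, 228.1]]
0.3 [[284.7, 220.9], [276.7, 229.2]]
```

View pics/s5.png

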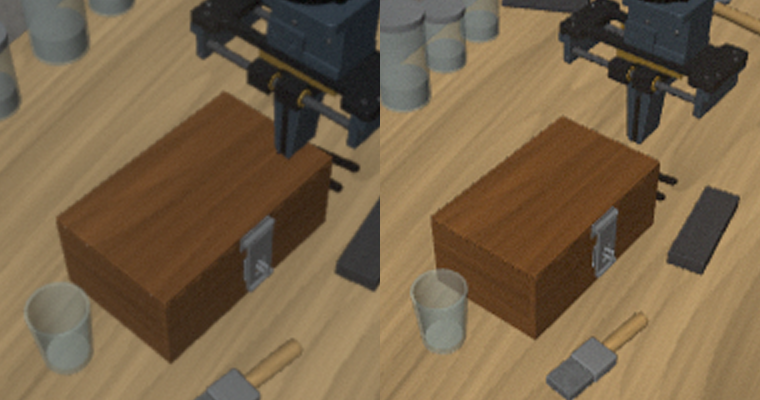

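The lid is shut, and the hasp lies flat on the case front with the staple through its slot, scene crop (258,262). The tip pixels match an angle of about 0, and the bystanders haven't moved.

```bash
python3 -c "
from cell import ctrl
print(ctrl.job_done())"
```

```text
the job is handed in; nothing more can be done
None
```

The lid is shut and the hasp lies home over the staple, in that order, with the bystanders unmoved in the final pictures; the job was handed in at about 12 s, and no verdict came back.

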